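# Find the hand of the pin magazine cap and hold it off

### The arm

A 6-joint arm with a two-finger parallel gripper is mounted at the origin on the work surface. World frame = base frame: x ahead of the robot, y to its left, z up, the work surface at z = 0. Lengths are in mm, angles in rad, forces in N, time in s.
With the tool pointing down it reaches from about 375 to 925 mm from the base axis. Payload 5.7 kg.
Tool frame: the origin (TCP) lies at the very end of the fingers, on their centre line; the grasp point (between the pads) lies 19 mm behind it; z points along the fingers, y is the direction in which the jaws open and shut (so a half turn about z gives the same grasp; the last joint's range is limited). The gripper opens to 88 mm and grips with 3 to 60 N. Pads are 20 mm wide; open, the fingers measure 115 mm over their backs; the gripper's body (75 mm by 178 mm) begins 61 mm behind the grasp point.
Start: joints at [-1.403, 0.359, 1.51, -0, 1.272, -0.115], TCP at [167.413, -576.138, 222.623] pointing down, gripper open.
Joint ranges: [-2.97, 2.97], [-1.01, 2.36], [0.21, 2.38], [-0.96, 4.11], [0.2, 2.71], [-2.98, 2.98]. Speed limits (rad/s): [2.39, 2.39, 3.14, 3.14, 3.14, 3.14].

### API

Orientations are given as a rotation vector (axis times angle).
In Python, from station import arm gives the robot as it stands.
- The arm moves only by the tool carry_out, never from a script. Its argument "series" is a list that holds one entry, the list of rows, each a list of 5 numbers: the shift along the tool's x, y, z in m, then the turn about the tool's z in rad, then the opening, from 0 (shut) to 1 (fully open). A call has exactly 10 rows; each row shifts and turns the commanded pose from where the row before left it, along the tool's axes as they then stand; what a row does not reach is not made up. A row lasts 1/12 s, in which the tool goes at most 41.7 mm and 7.16 degrees, less where a joint would pass 70% of its speed; a pose out of reach is approached as far as the arm can. A call is refused whole if a number of a shift passes 0.0417 or a number of a turn 0.125, either way. A call with a gripper value outside its range is refused whole. The fingers move at their own pace and stop on an object; "force" is the grip in N (left out, the last holds). Time passes only in rows, so rows that do not move let the fingers close, or fill a call up. It gives the time, the measured TCP pose, the force and the opening at its end, in the units of the state.
- arm.read_state(): the state, without advancing time (a new reading comes with each control period).
- arm.read_camera(name): name is "scene" or "top" or "wrist"; returns a dict with "pixels" (384x512x3 uint8, red, green, blue), "K" (3x3 intrinsics, pixels), "dist" ([k1, k2, p1, p2, k3] as OpenCV has them; the pictures are not rectified), "camera_from_world" (4x4, takes a point from world to camera coordinates). Camera axes: x right, y up, looking along -z (the intrinsics and any distortion apply to the point x, -y, -z); pixel columns grow to the right and rows downward; lengths in mm; the calibration is good to about 2 mm. A picture is of the moment at which its call begins. There is no depth.
- arm.close_job(): hands the job in, once; it reports no verdict.
Trained networks look in a picture, given as the dict that the camera call returned (one of the last four; its "shot" number tells which), for a name from the list of things; names that differ only in an ending like _2 or _b are one class to them, and where a whole thing is asked for, a point or a joint stands for the part that bears it (a point fixed in the world has none). Each returns a list of dicts, best first, with "p" (0 to 1); they miss things now and then, are a little off and sometimes report something else, mostly with a low value. They report only what shows in the picture. A call takes as long as a camera call. They do not tell look-alikes from the thing itself.
- arm.boxes_of(picture, thing): "location" ([column, row] in pixels, amid what is visible of it).
- arm.masks_of(picture, thing): "mask" (384x512 bool, what is visible of it) and "location" ([column, row] in pixels, amid what is visible of it).
The state is a dict: "t": time; "joint_positions": joint angles; "qvel": joint speeds; "tau": joint torques, N m; "position": TCP position; "ee_rot": TCP orientation; "wrist_force": force on the tool from outside, world axes, zero at the start; "ft_torque": the same for the moment, N m; "width": opening from 0.0 (shut) to 1.0 (fully open).
Only numpy, scipy, OpenCV 4.12 (cv2) and the standard library are available. Lean on these libraries where they do the work, as an engineer would, in place of code of your own. Each camera call takes 0.05 s, during which the arm holds its last target.

### The job

Open the pin magazine at the front of the hand press: nobody remembers whether its red cap loosens to the left or to the right, so try it both ways until it comes round, then lift it off. Finish while still holding the cap in the gripper, still, level and at least 8 cm above where it sat, so that the pins can be refilled; do not put it down, and leave the parts lying around the press where they are.

Things in the scene. Friction and masses are not known exactly. Their poses are not given: they have to be found in the camera images.
- press: Green lever hand press, fixed. Origin on the table top (z = 0) under the axis of the pin magazine, an upright aluminium tube, 36 mm across, at the front of the bed; x axis runs from it along the bed to the column. Bed 345 x 120 mm, 20 mm high, x = -40 to 305 mm. Nothing stands above the cap: the head starts at x = 135 mm (56 mm wide, 185 to 255 mm high); lever up to 365 mm high at x = 190 to 310, +y side.
- cap_center (a point): Centre (half-way up, on the axis) of the red knurled cap on the magazine: round, 44 mm across, 28 mm tall, 55 to 95 g. Its z axis points up, x along the white index line on its top. Seated, this point is 86 mm above the table, the underside 72 mm, and x is within 2 degrees of the press's x. Free to grip all round from above; 30 N of grip is ample.
- mouth (a point): Top of the magazine's neck, on its axis, 88 mm above the table, inside the cap. Two ears here catch two lugs in the cap (at the cap's +x and -x): a quick thread without rise. In its loosening direction the cap turns easily, lifts off from 50 to 85 degrees (best 65) and stops at about 93; until then it has only 2 mm play upward.
- ears (a point): Same axis, 81 mm above the table: underside of the ears. Hidden here is a stop that sets the hand: one way (left or right, it differs each time and cannot be seen) the cap stops dead after about 3 degrees, and fingers that turn on just slip round it (a 30 N grip slips at 0.5 to 0.8 N m); the other way it turns freely.
- insert: Bystander, to be left alone: brass press-in insert, a flanged round bush, 32 mm across its flange, 18 mm tall, standing. Origin: centre of the underside; loose on the table near the press.
- tube_base: Bystander, to be left alone: white ceramic tube base, round, 52 mm across, 30 mm tall. Origin: centre of the underside; loose on the table near the press.
- heat_sink: Bystander, to be left alone: black finned aluminium heat sink, 60 x 45 x 30 mm tall, fins along its x. Origin: centre of the underside; loose on the table near the press.
- relay_cover: Bystander, to be left alone: tin relay cover, a plain metal box 42 x 32 x 42 mm tall. Origin: centre of the underside; loose on the table near the press.
- screwdriver: Bystander, to be left alone: small screwdriver, 170 mm long, lying along its x. Origin: on its axis; loose on the table near the press.
- pin_tray: Bystander, to be left alone: blue open tray with pins, 90 x 70 x 20 mm tall. Origin: centre of the underside; loose on the table near the press.
Mind the look-alikes: they are no part of the job. Of the things that look like the part that bears cap_center, the smallest one is meant.

How it is judged (in metres and radians):
On the way:
1. the cap is turned loose, at least 40 degrees, while still sitting on the magazine (angle between the x axis of cap_center and the x axis of press, either way round above 0.7 rad and z of cap_center in the frame of press below 0.091 m and horizontal distance between cap_center and press below 0.006 m), for 0.1 s.
At the end, for the whole second after the job is handed in: The fingers hold the cap (more than 1 N) with its centre at least 70 mm above its seated height, level within 0.3 rad, moving slower than 50 mm/s, and neither the press nor any bystander touches it (z of cap_center in the frame of press above 0.156 m and contact force between the fingers and cap above 1 N and contact force between cap and press below 0.1 N and angle between cap_center's own z axis and vertical below 0.3 rad and linear speed of cap below 0.05 m/s and contact force between cap and insert below 0.1 N and contact force between cap and tube_base below 0.1 N and contact force between cap and heat_sink below 0.1 N and contact force between cap and relay_cover below 0.1 N and contact force between cap and screwdriver below 0.1 N and contact force between cap and pin_tray below 0.1 N); the arm keeps its last pose, push and grip.
It fails at once if a bystander is shifted by more than 20 mm (distance of any of insert, tube_base, heat_sink, relay_cover, screwdriver, pin_tray from where it was at the start of the episode above 0.02 m).
It also fails if it takes over 40 s, if anything falls off the work surface, if the arm or the gripper's body presses on something with over 40 N, if the wrist force passes 120 N, or if a joint passes its speed limit or range.

## Working session

There is one attempt and no reset: what is moved stays moved. The work goes in short steps, Python scripts to look and compute and a tool call to move; the robot and the scene stay as the last step left them, time stands still between calls to the robot, and variables do not carry over. Pictures are saved under pics/ and viewed, and the job is handed in when it is done.

Besides the shell and the picture viewer there is one more tool, called after ">>>" as name([rows], argument=value, ...), one row to a line, values as JSON. carry_out: Moves the arm, as the interface text tells. Its arguments: {"type":"object","properties":{"series":{"type":"array","items":{"type":"array","items":{"type":"array","items":{"type":"number"}}}},"force":{"type":"number"}},"required":["series"]}

```bash
mkdir -p pics
cat > h.py <<'E'
import numpy as np, cv2
from station import arm
def save(p,n):
    cv2.imwrite('pics/'+n, cv2.cvtColor(p['pixels'],cv2.COLOR_RGB2BGR))
def ray(p,uv):
    K=np.array(p['K'],float);d=np.array(p['dist'],float);T=np.array(p['camera_from_world'],float)
    n=cv2.undistortPoints(np.array([[uv]],float),K,d)[0,0]
    v=np.array([n[0],-n[1],-1.0]);R=T[:3,:3]
    return -R.T@T[:3,3], R.T@v/np.linalg.norm(v)
def onz(p,uv,z):
    o,d=ray(p,uv); return o+d*(z-o[2])/d[2]
def tri(rs):
    A=np.zeros((3,3));b=np.zeros(3)
    for o,d in rs:
        P=np.eye(3)-np.outer(d,d);A+=P;b+=P@o
    x=np.linalg.solve(A,b); return x,[np.linalg.norm((np.eye(3)-np.outer(d,d))@(x-o)) for o,d in rs]
E
python3 - <<'E'
from h import *
s=arm.read_state();print(s)
for n in ["scene","top","wrist"]:
    p=arm.read_camera(n);save(p,n+'1.png')
    for t in ["cap_center","press"]:
        for m in arm.masks_of(p,t):
            ys,xs=np.nonzero(m['mask']);print(n,t,m['p'],m['location'],len(xs),xs.min(),xs.max(),ys.min(),ys.max(),onz(p,m['location'],100 if t!='press' else 20).round())
E
```

```text
{'t': 0.0, 'joint_positions': array([-1.40307582e+00,  3.59507843e-01,  1.51143733e+00, -3.82797136e-05,
        1.27252257e+00, -1.15113009e-01]), 'qvel': array([ 3.66165955e-04,  1.60147181e-03, -9.82001513e-04,  2.50727264e-04,
        1.56392204e-05, -2.06452154e-03]), 'tau': array([ 4.37297422e-03, -5.15362751e+01, -2.70720702e+01,  6.79517817e-02,
        3.49850161e-02, -1.34645588e-04]), 'position': array([ 167.29929136, -575.46660802,  221.80606513]), 'ee_rot': array([-3.10837382e+00, -4.42547986e-01,  1.34823323e-04]), 'wrist_force': array([-0.06720582,  0.71073996,  0.02614676]), 'ft_torque': array([0.02274214, 0.02342276, 0.00633466]), 'width': 0.9991329376369205}
scene cap_center 0.76 [243.4, 141.4] 365 233 253 127 147 [ 513. -150.  100.]
scene cap_center 0.68 [224.9, 145.8] 264 214 231 136 153 [ 555. -177.  100.]
scene cap_center 0.28 [311.3, 218.3] 365 304 319 203 259 [634. 121. 100.]
scene press 0.92 [198.6, 187.5] 9129 152 248 107 263 [ 651. -190.   20.]
top cap_center 0.77 [351.8, 283.7] 578 339 366 271 297 [ 419. -210.  100.]
top cap_center 0.7 [338.5, 227.1] 358 331 352 218 238 [ 541. -188.  100.]
top cap_center 0.56 [392.2, 257.3] 615 379 407 241 267 [ 472. -301.  100.]
top press 0.97 [308.8, 159.5] 9209 258 364 60 255 [ 713. -142.   20.]
```

View pics/scene1.png

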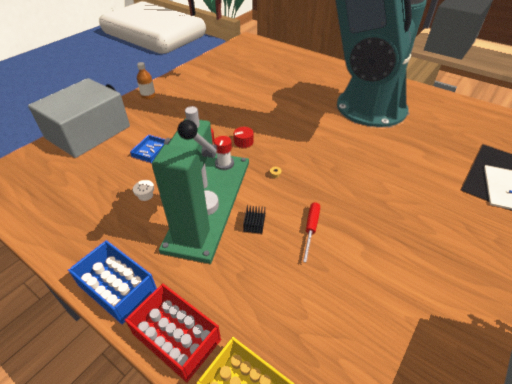

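View pics/top1.png

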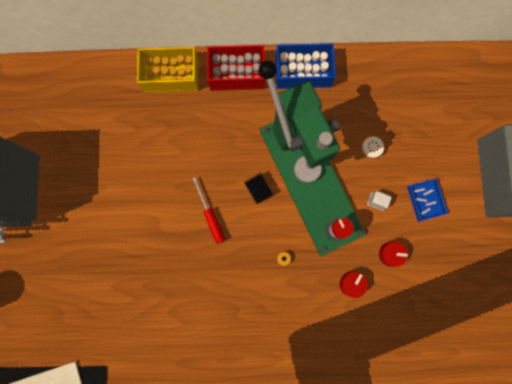

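View pics/wrist1.png

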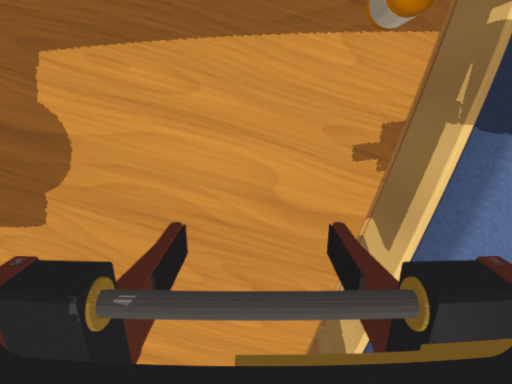

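The scene view shows the press with its red cap at about (223,147). In the top view the cap is at (342,228), on the front of the bed. Two larger look-alike caps lie on the table at (354,284) and (395,254). Next I triangulate the cap and get the bed direction.

Run:
```python
from h import *
a=arm.read_camera("scene");b=arm.read_camera("top")
def red(p,c,r=18):
    h=cv2.cvtColor(p['pixels'],cv2.COLOR_RGB2HSV);m=((h[...,0]<8)|(h[...,0]>172))&(h[...,1]>150)&(h[...,2]>90)
    n,l,st,ce=cv2.connectedComponentsWithStats(m.astype(np.uint8));
    for i in range(1,n):
        if st[i,4]>60 and np.hypot(*(ce[i]-c))<r: print(c,st[i],ce[i])
red(a,(223,147));red(b,(342,228))
for ua,ub in [((223,146),(342,228)),((222.5,143),(342,228))]:
    x,e=tri([ray(a,ua),ray(b,ub)]);print(x.round(1),np.round(e,1))
for uv in [(320,254),(366,233),(262,128)]: print(uv,onz(b,uv,20).round(1))
for n,p,c,w in(("s",a,(222,150),40),("t",b,(330,200),75)):
    im=p['pixels'][c[1]-w:c[1]+w,c[0]-w:c[0]+w];im=cv2.resize(im,(600,600),interpolation=cv2.INTER_CUBIC);cv2.imwrite(f'pics/z{n}.png',im[...,::-1])
```

```text
(223, 147) [211 128  21  26 270] [221.98148148 142.83703704]
(342, 228) [332 218  22  21 330] [342.44545455 228.20606061]
[ 539.5 -198.9   79.6] [1.1 1.1]
[ 539.7 -197.9   89.7] [0.3 0.3]
(320, 254) [ 484.3 -157.3   20. ]
(366, 233) [ 530.1 -269.3   20. ]
(262, 128) [795.1 -30.6  20. ]
```

View pics/zt.png

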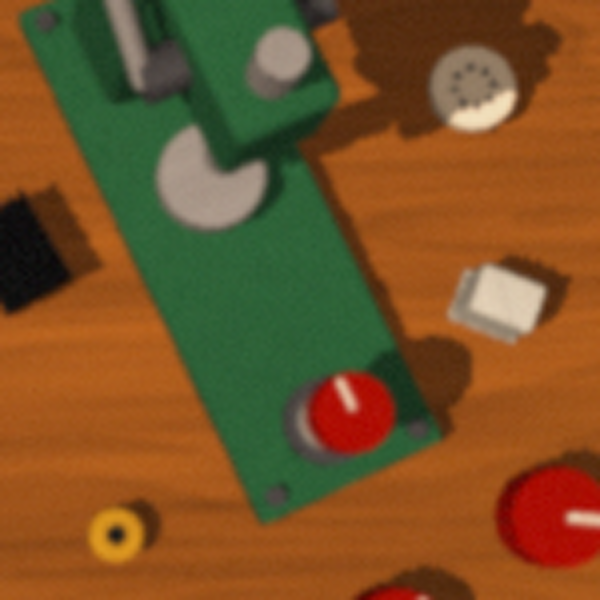

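View pics/zs.png

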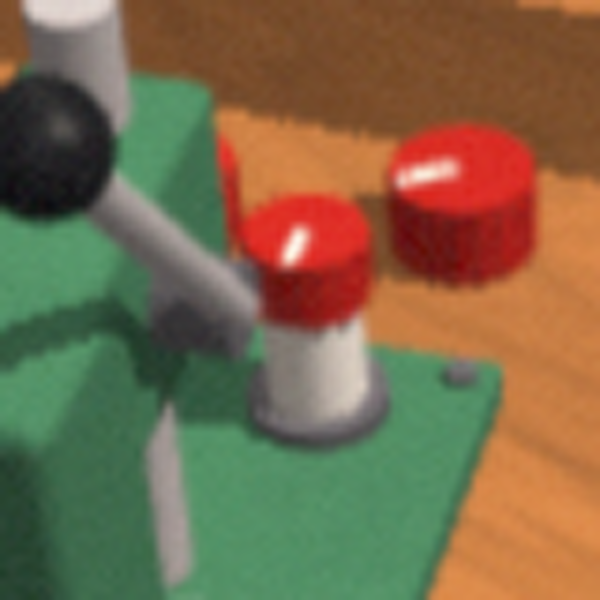

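>>> carry_out([
  [[0,0,0,-0.105,1],[0.0305,-0.016,0,0,1],[0.0305,-0.016,0,0,1],[0.0305,-0.016,0,0,1],[0.0305,-0.016,0,0,1],[0.0305,-0.016,0,0,1],[0.0305,-0.016,0,0,1],[0.0305,-0.016,0,0,1],[0.0305,-0.016,0,0,1],[0.0305,-0.016,0,0,1]],
], force=30)

```text
t: 1.38
position: [367.9, -337.7, 222.9]
ee_rot: [3.082, 0.605, 0.0]
wrist_force: [0.7, -0.4, 0.4]
width: 0.998
```

>>> carry_out([
  [[0.0305,-0.016,0,0,1],[0.0305,-0.016,0,0,1],[0.0305,-0.016,0,0,1],[0.0305,-0.016,0,0,1],[0,0,0,0,1],[0,0,0,0,1],[0,0,0,0,1],[0,0,0,0,1],[0,0,0,0,1],[0,0,0,0,1]],
])

```text
t: 2.22
position: [455.2, -234.6, 222.7]
ee_rot: [-3.083, -0.602, 0.0]
wrist_force: [-0.1, -0.3, -0.3]
width: 0.997
```

Run:
```python
from h import *
s=arm.read_state();print(s['t'],s['position'],s['ee_rot'],s['joint_positions'])
p=arm.read_camera("wrist");save(p,'w2.png');print(np.array(p['camera_from_world']).round(3).tolist())
for m in arm.masks_of(p,"cap_center"):
    ys,xs=np.nonzero(m['mask']);print(m['p'],m['location'],len(xs),xs.min(),xs.max(),ys.min(),ys.max(),onz(p,m['location'],100).round())
```

```text
2.2167 [ 455.16320033 -234.62259784  222.67389477] [-3.08327198e+00 -6.02381042e-01  1.86578180e-04] [-6.10856302e-01  2.32422487e-01  1.69672761e+00 -7.06421404e-05
  1.21254508e+00  5.74084029e-01]
[[0.377, -0.926, -0.0, -388.959], [0.888, 0.361, -0.286, -284.301], [0.265, 0.107, 0.958, -486.659], [0.0, 0.0, 0.0, 1.0]]
0.85 [242.6, 197.0] 1806 219 264 174 223 [ 439. -225.  100.]
0.72 [253.0, 90.5] 1764 232 277 68 116 [ 541. -196.  100.]
0.72 [335.2, 178.9] 1942 306 356 156 205 [ 493. -306.  100.]
0.42 [361.4, 76.8] 1369 334 383 54 100 [ 592. -286.  100.]
```

View pics/w2.png

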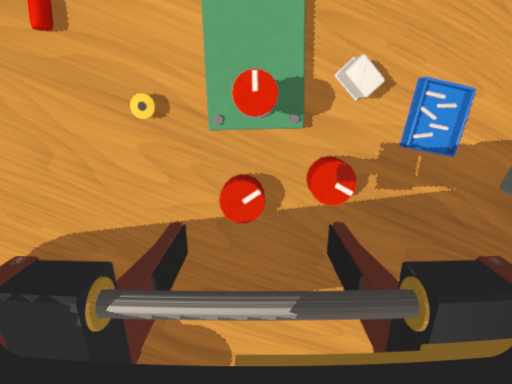

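The wrist view shows the seated cap at (254,93) with its index line pointing straight up the bed. The look-alikes are at (243,198) and (332,180). I'll take a second wrist view closer in.

>>> carry_out([
  [[0.03,0,0,0,1],[0.03,0,0,0,1],[0,0,0,0,1],[0,0,0,0,1],[0,0,0,0,1],[0,0,0,0,1],[0,0,0,0,1],[0,0,0,0,1],[0,0,0,0,1],[0,0,0,0,1]],
])

```text
t: 3.15
position: [511.1, -211.1, 222.8]
ee_rot: [-3.083, -0.605, -0.0]
wrist_force: [-0.5, -0.6, -0.1]
width: 1.001
```

```bash
cat >> h.py <<'E'
def topc(p,c,r=25):
    h=cv2.cvtColor(p['pixels'],cv2.COLOR_RGB2HSV);m=(((h[...,0]<8)|(h[...,0]>172))&(h[...,1]>150)&(h[...,2]>150)).astype(np.uint8)
    n,l,st,ce=cv2.connectedComponentsWithStats(m)
    i=min(range(1,n),key=lambda i:np.hypot(*(ce[i]-c)) if st[i,4]>60 else 1e9)
    ct=cv2.convexHull(np.argwhere(l==i)[:,::-1].astype(np.int32))
    e=cv2.fitEllipse(ct);print('blob',st[i],'ell',np.round(e[0],1),np.round(e[1],1));return e[0]
E
python3 - <<'E'
from h import *
s=arm.read_state();print(s['t'],s['position'],s['ee_rot'])
p=arm.read_camera("wrist");save(p,'w3.png')
ms=arm.masks_of(p,"cap_center")
for m in ms: print(m['p'],m['location'],onz(p,m['location'],100).round())
pr=np.array([540,-198,100.,1]);c=np.array(p['camera_from_world'])@pr
uv=np.array(p['K'])@[c[0]/-c[2],-c[1]/-c[2],1];print('pred',uv)
w=topc(p,uv[:2]);t=arm.read_camera("top");tc=topc(t,(342,228));a=arm.read_camera("scene");sc=topc(a,(222,141))
r=[ray(p,w),ray(t,tc),ray(a,sc)]
for k in ([0,1],[0,2],[0,1,2],[1,2]):
    x,e=tri([r[i] for i in k]);print(k,x.round(1),np.round(e,1))
print([ (o+d*(100-o[2])/d[2]).round(1) for o,d in r])
E
```

```text
3.15 [ 511.0860256  -211.12663323  222.75798247] [-3.08282817e+00 -6.04645131e-01 -1.39848848e-04]
0.85 [243.7, 238.3] [ 451. -220.  100.]
0.81 [252.7, 151.1] [ 543. -194.  100.]
0.67 [325.8, 217.6] [ 507. -293.  100.]
0.3 [398.5, 22.9] [ 704. -273.  100.]
pred [255.60455098 155.37933291   1.        ]
blob [ 234  133   44   44 1357] ell [255.4 154.5] [42.9 43.6]
blob [333 219  20  14 161] ell [342.4 226.3] [14.9 19.3]
blob [211 128  21  25 215] ell [221. 139.] [16.3 29.2]
[0, 1] [ 541.8 -196.6  102.9] [0.9 0.9]
[0, 2] [ 542.3 -198.   104.6] [1.2 1.2]
[0, 1, 2] [ 542.4 -197.1  104.6] [0.9 1.6 1.8]
[1, 2] [ 543.  -196.9  104.9] [1.6 1.6]
[array([ 540.8, -197.5,  100. ]), array([ 542.5, -196.6,  100. ]), array([ 538.8, -203. ,  100. ])]
```

View pics/w3.png

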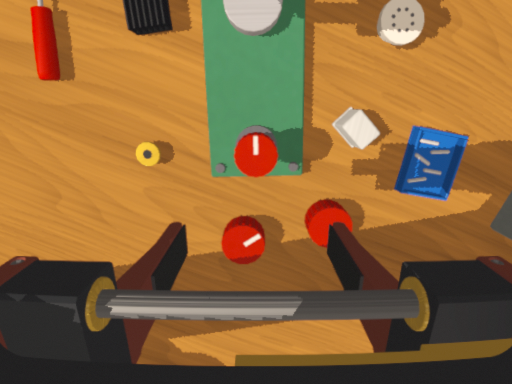

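>>> carry_out([
  [[0.0163,-0.0007,0,0,1],[0.0163,-0.0007,0,0,1],[0,0,0.02,0,1],[0,0,0.03,0,1],[0,0,0.03,0,1],[0,0,0.03,0,1],[0,0,0.03,0,1],[0,0,0.013,0,1],[0,0,0,0,1],[0,0,0,0,1]],
])

```text
t: 4.18
position: [541.8, -196.6, 69.0]
ee_rot: [-3.081, -0.606, 0.001]
wrist_force: [0.2, 0.2, 1.0]
width: 0.994
```

Run:
```python
from h import *
s=arm.read_state();print(s['t'],s['position'],s['ee_rot'],s['wrist_force'])
p=arm.read_camera("wrist");save(p,'w4.png')
p=arm.read_camera("scene");cv2.imwrite('pics/s4.png',cv2.resize(p['pixels'][90:210,160:320,::-1],(800,600)))
```

```text
4.1833 [ 541.77666672 -196.58323777   68.96639017] [-3.08143832e+00 -6.06250798e-01  1.36664068e-03] [0.23538795 0.21692292 1.03151625]
```

View pics/w4.png

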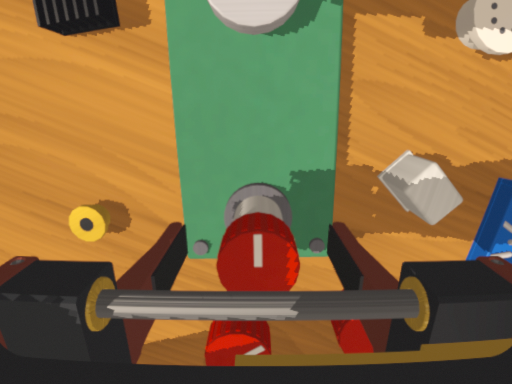

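View pics/s4.png

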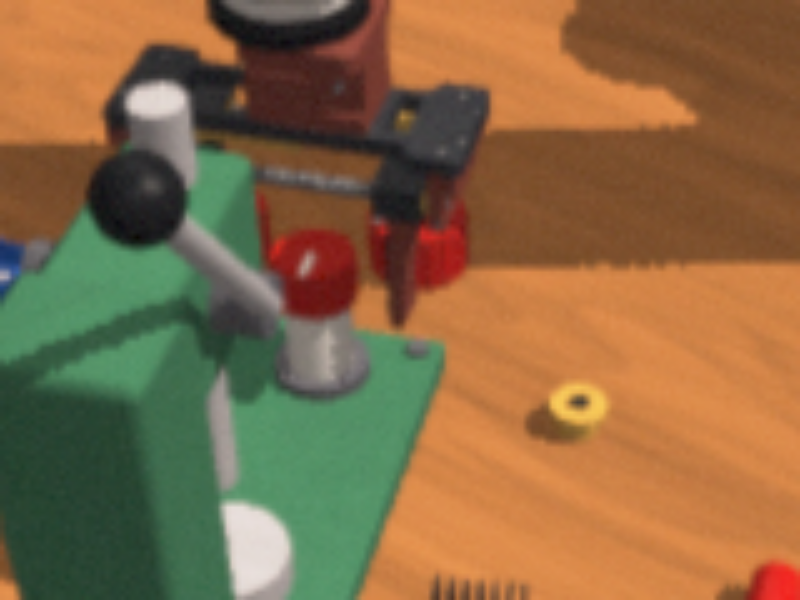

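The cap stands between the jaws, its top centre near (258,255) in the wrist view. I'll check the centring before closing.

Run:
```python
from h import *
s=arm.read_state();p=arm.read_camera("wrist")
im=cv2.resize(p['pixels'][190:310,190:330,::-1],(700,600),interpolation=cv2.INTER_CUBIC);cv2.imwrite('pics/w5.png',im)
K=np.array(p['K']);T=np.array(p['camera_from_world'])
for c in [(541,-197.5),(541.8,-196.6)]:
  pts=[]
  for a in np.linspace(0,2*np.pi,24): pts.append([c[0]+22*np.cos(a),c[1]+22*np.sin(a),100])
  q=(T[:3,:3]@np.array(pts).T).T+T[:3,3]; q=q*[1,-1,-1]
  uv=cv2.projectPoints(q,np.zeros(3),np.zeros(3),K,np.array(p['dist'],float))[0][:,0]
  print(c,uv.min(0),uv.max(0),uv.mean(0))
  im2=im.copy()
  for u in uv: cv2.circle(im2,(int((u[0]-190)*5),int((u[1]-190)*5)),3,(255,255,0),-1)
  cv2.imwrite('pics/w5o%d.png'%(c[0]*10),im2)
```

```text
(541, -197.5) [213.80532131 227.09577238] [297.17625069 300.19516944] [256.20023166 262.90868002]
(541.8, -196.6) [212.70412057 225.11196126] [296.2611859  298.55781782] [255.19234217 261.09461703]
```

View pics/w5o5410.png

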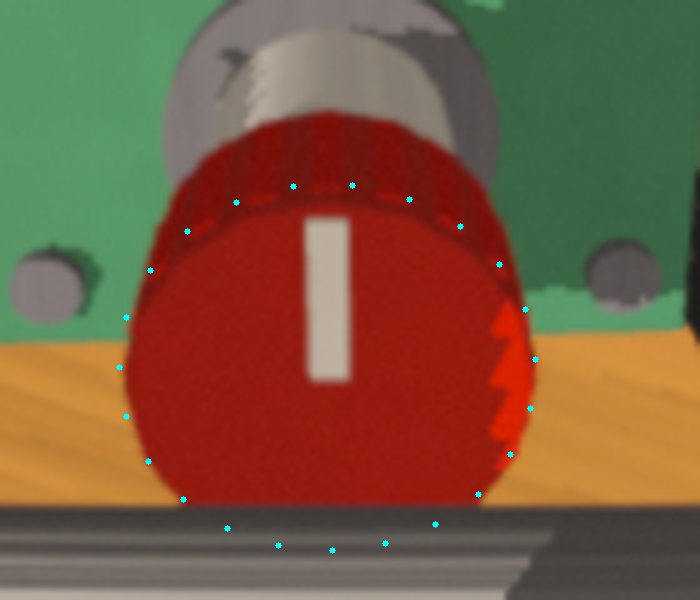

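>>> carry_out([
  [[-0.0022,0.0004,0,0,1],[0,0,0,0,0.5],[0,0,0,0,0],[0,0,0,0,0],[0,0,0,0,0],[0,0,0,0,0],[0,0,0,0,0],[0,0,0,0,0],[0,0,0,0,0],[0,0,0,0,0]],
], force=30)

```text
t: 5.17
position: [539.1, -198.5, 69.6]
ee_rot: [-3.083, -0.605, 0.0]
wrist_force: [0.2, 0.1, 1.0]
width: 0.501
```

Run:
```python
from h import *
s=arm.read_state();print(s['t'],s['position'],s['ee_rot'],s['wrist_force'],s['ft_torque'],s['width'],s['joint_positions'])
```

```text
5.1667 [ 539.10479728 -198.52095932   69.63572598] [-3.08258368e+00 -6.05329050e-01  1.15558487e-04] [0.2020047  0.13452438 0.96165233] [ 0.0062067  -0.02423399 -0.01698424] 0.500981729187433 [-4.73094792e-01  5.00271336e-01  1.72053235e+00  7.77492462e-05
  9.20931350e-01  7.09847676e-01]
```

Width is 44 mm, so the cap is held. I'll try the left turn first (counter-clockwise from above).

>>> carry_out([
  [[0,0,0,-0.04,0],[0,0,0,-0.04,0],[0,0,0,-0.04,0],[0,0,0,-0.04,0],[0,0,0,0,0],[0,0,0,0,0],[0,0,0,0,0],[0,0,0,0,0],[0,0,0,0,0],[0,0,0,0,0]],
])

```text
t: 6.0
position: [539.2, -198.5, 69.7]
ee_rot: [-3.025, -0.849, -0.0]
wrist_force: [0.1, -0.0, -0.5]
width: 0.497
```

Run:
```python
from h import *
s=arm.read_state();print(s['t'],s['position'],s['ee_rot'],s['wrist_force'],s['ft_torque'],s['width'],s['joint_positions'][5],s['tau'])
p=arm.read_camera("wrist");save(p,'w6.png')
```

```text
6.0 [ 539.15156188 -198.52293193   69.65013497] [-3.02456234e+00 -8.49229744e-01 -9.19474595e-05] [ 0.10645532 -0.02890183 -0.53254221] [-0.03007117 -0.00568717  0.01982447] 0.4972545951267375 0.5501881551035538 [-5.90975862e-02 -5.32871640e+01 -1.97266799e+01  1.82946911e-02
  3.72283556e-02  4.82499978e-03]
```

View pics/w6.png

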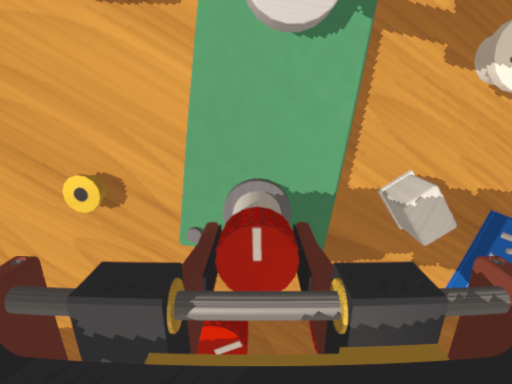

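Torque is near zero. The index line stayed straight in the gripper frame at (257,243) while the bed tilted by about 9°, so left is the loosening direction. Continuing to about 65°.

>>> carry_out([
  [[0,0,0,-0.06,0],[0,0,0,-0.11,0],[0,0,0,-0.11,0],[0,0,0,-0.11,0],[0,0,0,-0.11,0],[0,0,0,-0.11,0],[0,0,0,-0.11,0],[0,0,0,-0.11,0],[0,0,0,-0.11,0],[0,0,0,-0.035,0]],
])

```text
t: 6.88
position: [538.9, -198.4, 69.6]
ee_rot: [-2.268, -2.174, 0.0]
wrist_force: [0.4, 0.5, 0.4]
width: 0.497
```

>>> carry_out([
  [[0,0,0,0,0],[0,0,0,0,0],[0,0,0,0,0],[0,0,0,0,0],[0,0,0,0,0],[0,0,0,0,0],[0,0,0,0,0],[0,0,0,0,0],[0,0,0,0,0],[0,0,0,0,0]],
])

```text
t: 7.72
position: [539.2, -198.6, 69.6]
ee_rot: [-2.274, -2.167, -0.0]
wrist_force: [-1.0, -0.1, -0.4]
width: 0.501
```

Run:
```python
from h import *
s=arm.read_state();print(s['t'],s['position'],s['ee_rot'],s['wrist_force'],s['ft_torque'],s['width'],s['joint_positions'][5],s['tau'])
print('yaw',np.degrees(2*np.arctan2(s['ee_rot'][1],s['ee_rot'][0]))%360)
p=arm.read_camera("wrist");save(p,'w7.png')
```

```text
7.7167 [ 539.16241422 -198.55517481   69.62494125] [-2.27417228e+00 -2.16739663e+00 -1.09955065e-04] [-1.00238932 -0.06125201 -0.37565593] [-0.01881332 -0.09737377  0.01805016] 0.500959807484033 -0.42509455739631946 [-9.76723422e-04 -5.34414947e+01 -1.98679590e+01  4.87223861e-02
  4.59949253e-02  1.27328662e-03]
yaw 87.24574076204556
```

View pics/w7.png

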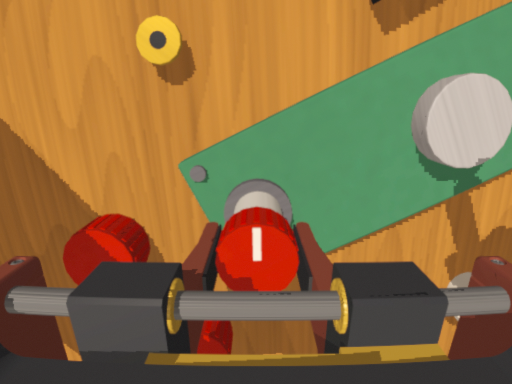

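The index line at (257,243) is still straight in the gripper, which has turned 65°, so the cap came round fully. Lifting gently at first.

>>> carry_out([
  [[0,0,-0.003,0,0],[0,0,-0.004,0,0],[0,0,-0.005,0,0],[0,0,0,0,0],[0,0,0,0,0],[0,0,0,0,0],[0,0,0,0,0],[0,0,0,0,0],[0,0,0,0,0],[0,0,0,0,0]],
])

```text
t: 8.6
position: [539.0, -198.4, 81.5]
ee_rot: [-2.274, -2.167, 0.0]
wrist_force: [0.6, 0.8, -0.7]
width: 0.495
```

>>> carry_out([
  [[0,0,-0.01,0,0],[0,0,-0.015,0,0],[0,0,-0.02,0,0],[0,0,-0.02,0,0],[0,0,-0.02,0,0],[0,0,-0.015,0,0],[0,0,-0.005,0,0],[0,0,0,0,0],[0,0,0,0,0],[0,0,0,0,0]],
])

```text
t: 9.43
position: [538.4, -198.1, 185.6]
ee_rot: [-2.273, -2.166, 0.001]
wrist_force: [0.3, -0.1, -1.0]
width: 0.5
```

>>> carry_out([
  [[0,0,0,0,0],[0,0,0,0,0],[0,0,0,0,0],[0,0,0,0,0],[0,0,0,0,0],[0,0,0,0,0],[0,0,0,0,0],[0,0,0,0,0],[0,0,0,0,0],[0,0,0,0,0]],
])

```text
t: 10.27
position: [539.1, -198.5, 186.7]
ee_rot: [2.274, 2.167, 0.0]
wrist_force: [-1.0, -0.0, 0.3]
width: 0.502
```

Run:
```python
from h import *
s=arm.read_state();print(s['t'],s['position'],s['wrist_force'],s['ft_torque'],s['width'],np.abs(s['qvel']).max())
p=arm.read_camera("wrist");save(p,'w8.png')
p=arm.read_camera("scene");cv2.imwrite('pics/s8.png',cv2.resize(p['pixels'][70:220,130:330,::-1],(800,600)))
```

```text
10.2667 [ 539.1425997  -198.54686828  186.68465285] [-0.98439268 -0.03255062  0.27251041] [-0.11767705 -0.00871039  0.02601587] 0.5015192143810732 0.001981816858957299
```

View pics/w8.png

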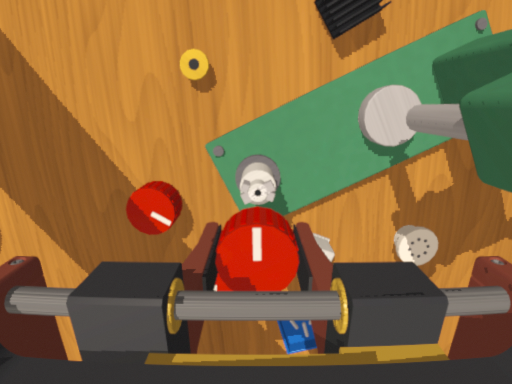

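View pics/s8.png

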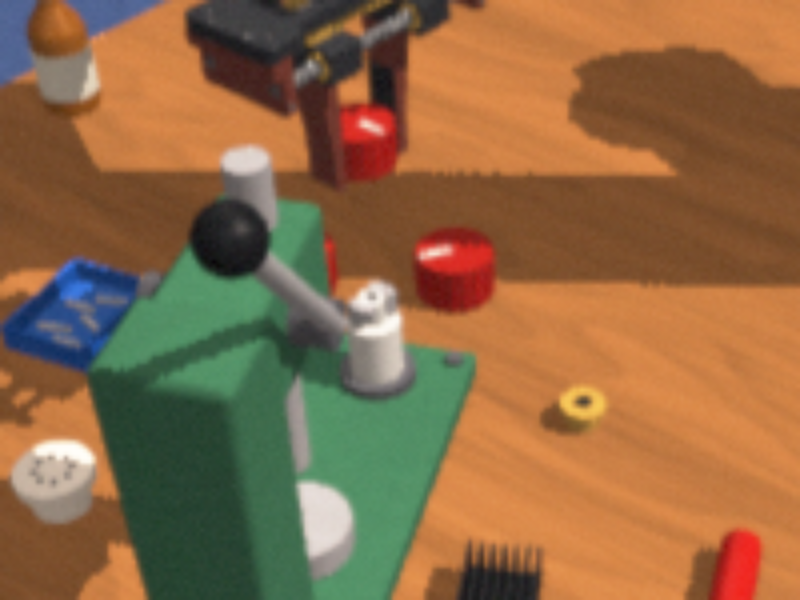

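The magazine is open, with its neck visible at (258,187) in the wrist view. The cap is level in the gripper at (257,250), about 117 mm above its seat, and the other parts are undisturbed. Handing in.

```bash
python3 -c "
from station import arm
print(arm.close_job())"
```

```text
the job is handed in; nothing more can be done
None
```

The pin magazine is open. The gripper is holding the cap still and level, about 117 mm above where it sat, and I handed the job in about 10 s into the 40 s limit.

- **Direction:** I tried left first (counter-clockwise seen from above). The cap came round at once with almost no torque, so right was never tried. I turned it 65° in place, then lifted it straight off.
- **Last checks:** The gripper opening was about 44 mm, which matches the cap. Joint speeds were near zero and the wrist force was about 1 N. The pictures show the bare magazine neck with the cap between the fingers. The bystanders look unmoved; I did not measure them.
- **Disagreements:** The camera readings put the cap's top at 103–105 mm, against 100 mm in the text. A close wrist-camera view moved the cap's centre by about 2 mm, and I corrected for that before gripping. No check failed.

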